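Stack the ink pots into two towers

TASK

Set up the tattoo station's ink: on the square wooden stand stack the black pot with the white pot on top of it, and on the round steel stand stack the red pot, then the yellow one, with the blue one on top. Every pot must stand upright with its foot seated in the ring of the stand or in the dish of the pot beneath. Leave the green bottle, the aluminium grip and the tattoo machine where they are.

Things in the scene. Friction and masses are not known exactly. Their poses are not given: they have to be found in the camera images.
- pot_black: Black plastic ink pot, loose, upright cylinder 52 mm in diameter, 36 mm tall, about 90 g. Its foot is 40 mm in diameter, 5 mm tall; the 52 mm wall runs from 5 to 36 mm up. The dish in its top, 46 mm in diameter, 4 mm deep, takes the next pot's foot: a pot stacked on it has its origin 32 mm above this one's. Origin: centre of the foot's underside; z up the axis; yaw does not matter
- pot_white: White plastic ink pot, loose, upright cylinder 52 mm in diameter, 36 mm tall, about 90 g. Its foot is 40 mm in diameter, 5 mm tall; the 52 mm wall runs from 5 to 36 mm up. The dish in its top, 46 mm in diameter, 4 mm deep, takes the next pot's foot: a pot stacked on it has its origin 32 mm above this one's. Origin: centre of the foot's underside; z up the axis; yaw does not matter
- pot_red: Red plastic ink pot, loose, upright cylinder 52 mm in diameter, 36 mm tall, about 90 g. Its foot is 40 mm in diameter, 5 mm tall; the 52 mm wall runs from 5 to 36 mm up. The dish in its top, 46 mm in diameter, 4 mm deep, takes the next pot's foot: a pot stacked on it has its origin 32 mm above this one's. Origin: centre of the foot's underside; z up the axis; yaw does not matter
- pot_yellow: Yellow plastic ink pot, loose, upright cylinder 52 mm in diameter, 36 mm tall, about 90 g. Its foot is 40 mm in diameter, 5 mm tall; the 52 mm wall runs from 5 to 36 mm up. The dish in its top, 46 mm in diameter, 4 mm deep, takes the next pot's foot: a pot stacked on it has its origin 32 mm above this one's. Origin: centre of the foot's underside; z up the axis; yaw does not matter
- pot_blue: Blue plastic ink pot, loose, upright cylinder 52 mm in diameter, 36 mm tall, about 90 g. Its foot is 40 mm in diameter, 5 mm tall; the 52 mm wall runs from 5 to 36 mm up. The dish in its top, 46 mm in diameter, 4 mm deep, takes the next pot's foot: a pot stacked on it has its origin 32 mm above this one's. Origin: centre of the foot's underside; z up the axis; yaw does not matter
- stand_wood: Square brown wooden stand, 90 by 90 mm, fixed to the table, 8 mm thick, with a raised round ring in the middle of its top: 46 mm inside, 54 mm outside, its top 12 mm above the table. A pot's foot sits inside the ring, the pot's origin then 8 mm above this origin. Origin: centre of the underside, on the table; z up
- stand_steel: Round steel stand, 90 mm in diameter, fixed to the table, 8 mm thick, with a raised round ring in the middle of its top: 46 mm inside, 54 mm outside, its top 12 mm above the table. A pot's foot sits inside the ring, the pot's origin then 8 mm above this origin. Origin: centre of the underside, on the table; z up
- ink_bottle: Bystander: small green bottle with a black cap and a paper label, standing, 32 mm in diameter, 62 mm tall. Origin: centre of its underside
- grip: Bystander: aluminium tattoo machine grip with dark rings, a standing cylinder 28 mm in diameter, 45 mm tall. Origin: centre of its underside
- machine: Bystander: brass and black tattoo machine lying flat at the far side, about 131 mm long (x from -78 mm at the needle tube to +53 mm at the frame), 62 mm wide, 26 mm tall. Origin: on its underside, where the steel grip meets the brass frame
Things that resemble listed ones, but are neither listed nor needed, are in the scene too. Several things look just like the stand_wood: the one meant starts farthest to the robot's left. There is more than one size of the pot_white; the one meant has the size given above.

How it is judged (in metres and radians):
At the end, for the whole second after the job is handed in: White on black on the wooden stand; blue on yellow on red on the steel stand. Each pot seated: within 7 mm sideways of what is beneath, height above it (8 mm on a stand, 32 mm on a pot) within 2.5 mm, tilt under 0.08 rad; all released and at rest (horizontal distance between pot_black and stand_wood below 0.007 m and z of pot_black in the frame of stand_wood between 0.0055 and 0.0105 m and horizontal distance between pot_white and pot_black below 0.007 m and z of pot_white in the frame of pot_black between 0.0295 and 0.0345 m and horizontal distance between pot_red and stand_steel below 0.007 m and z of pot_red in the frame of stand_steel between 0.0055 and 0.0105 m and horizontal distance between pot_yellow and pot_red below 0.007 m and z of pot_yellow in the frame of pot_red between 0.0295 and 0.0345 m and horizontal distance between pot_blue and pot_yellow below 0.007 m and z of pot_blue in the frame of pot_yellow between 0.0295 and 0.0345 m and angle between each of pot_black, pot_white, pot_red, pot_yellow, pot_blue's own z axis and vertical below 0.08 rad and linear speed of each of pot_black, pot_white, pot_red, pot_yellow, pot_blue below 0.02 m/s and angular speed of each of pot_black, pot_white, pot_red, pot_yellow, pot_blue below 0.3 rad/s); the robot touches nothing.
It fails at once if the green bottle is moved more than 20 mm or knocked over (distance of ink_bottle from where it was at the start of the episode above 0.02 m or angle between ink_bottle's own z axis and vertical above 0.5 rad).
It fails at once if the aluminium grip is moved more than 20 mm or knocked over (distance of grip from where it was at the start of the episode above 0.02 m or angle between grip's own z axis and vertical above 0.5 rad).
It fails at once if the tattoo machine is moved more than 20 mm or knocked over (distance of machine from where it was at the start of the episode above 0.02 m or angle between machine's own z axis and vertical above 0.5 rad).
It also fails if it takes over 144 s, if anything falls off the work surface, if the arm or the gripper's body presses on something with over 40 N, if the wrist force passes 120 N, or if a joint passes its speed limit or range.

ROBOT

A 6-joint arm with a two-finger parallel gripper is mounted at the origin on the work surface. World frame = base frame: x ahead of the robot, y to its left, z up, the work surface at z = 0. Lengths are in mm, angles in rad, forces in N, time in s.
With the tool pointing down it reaches from about 275 to 1000 mm from the base axis. Payload 8.4 kg.
Tool frame: the origin (TCP) lies at the very end of the fingers, on their centre line; the grasp point (between the pads) lies 19 mm behind it; z points along the fingers, y is the direction in which the jaws open and shut (so a half turn about z gives the same grasp; the last joint's range is limited). The gripper opens to 85 mm and grips with 20 to 120 N. Pads are 22 mm wide; open, the fingers measure 114 mm over their backs; the gripper's body (76 mm by 85 mm) begins 54 mm behind the grasp point. The pads swing forward as they close: fully open they stand 13 mm farther back than shut.
Start: joints at [1.118, 0.353, 1.633, -0, 1.155, -0.002], TCP at [272.303, 562.565, 231.281] pointing down, gripper open.
Joint ranges: [-2.63, 2.63], [-0.92, 2.1], [0.06, 2.66], [-1.3, 4.44], [0, 2.69], [-3.02, 3.02]. Speed limits (rad/s): [2.22, 2.22, 2.79, 3.14, 3.14, 3.14].

INTERFACE

Orientations are given as [roll, pitch, yaw] about the fixed x, y, z axes, in that order (R = Rz(yaw) Ry(pitch) Rx(roll)).
In Python, from rig import sense, grab_frame, get_calibration, sign_off, boxes_of, trace gives the robot as it stands.
- The arm moves only by the tool servo_tool, never from a script. Its argument "rows" is a list of rows, each a list of 3 entries, a list of its own where there are three numbers: the finger opening in mm, from 0 to 85.4, then the shift along the tool's x, y, z in mm, then the turn, a rotation vector about the tool's x, y, z in degrees. A call has 1 to 8 rows; each row shifts and turns the commanded pose from where the row before left it, along the tool's axes as they then stand; what a row does not reach is not made up. A row lasts 1/8 s, in which the tool goes at most 62.5 mm and 10.7 degrees, less where a joint would pass 70% of its speed; a pose out of reach is approached as far as the arm can. A call is refused whole if a number of a shift passes 62.5 or a number of a turn 10.7, either way. A call with a gripper value outside its range is refused whole. The fingers move at their own pace and stop on an object; "force" is the grip in N (left out, the last holds). Time passes only in rows, so rows that do not move let the fingers close. It gives the time, the measured TCP pose, the force and the opening at its end, in the units of the state.
- sense(): the state, without advancing time (a new reading comes with each control period).
- grab_frame(name): name is "side" or "top" or "wrist"; returns the picture (420x560x3 uint8, blue, green, red); there is no depth.
- get_calibration(name): a dict with "intrinsics" (3x3 intrinsics, pixels), "world_to_cam" (4x4, takes a point from world to camera coordinates). Camera axes: x right, y down, z forward; pixel columns grow to the right and rows downward; lengths in mm; the calibration is good to about 2 mm. A picture is of the moment at which its call begins: read the wrist's pose just before it. get_calibration takes no time and is no camera call; for the wrist camera it gives the pose at the moment of the call.
- sign_off(): hands the job in, once; it reports no verdict.
Trained networks look in the newest picture that a camera, given by its name, has taken for a name from the list of things; names that differ only in an ending like _2 or _b are one class to them, and where a whole thing is asked for, a point or a joint stands for the part that bears it (a point fixed in the world has none). Each returns a list of dicts, best first, with "conf" (0 to 1); they miss things now and then, are a little off and sometimes report something else, mostly with a low value. They report only what shows in the picture. A call takes as long as a camera call. They do not tell look-alikes from the thing itself.
- boxes_of(camera, thing): "centre" ([x, y, z] in mm, in the coordinates of the camera as it stood for that picture, good to about 4 mm: the middle of the surface that is visible of it).
- trace(camera, thing): "mask" (420x560 bool, what is visible of it).
The state is a dict: "clock": time; "qpos": joint angles; "qvel": joint speeds; "joint_efforts": joint torques, N m; "eef_pos": TCP position; "tcp_rot": TCP orientation; "contact_force": force on the tool from outside, world axes, zero at the start; "wrist_torque": the same for the moment, N m; "opening": opening from 0.0 (shut) to 1.0 (fully open).
Only numpy, scipy, OpenCV 4.12 (cv2) and the standard library are available. Lean on these libraries where they do the work, as an engineer would, in place of code of your own. Each camera call takes 0.05 s, during which the arm holds its last target. There are 200 camera calls.

## Working session

There is one attempt and no reset: what is moved stays moved. The work goes in short steps, Python scripts to look and compute and a tool call to move; the robot and the scene stay as the last step left them, time stands still between calls to the robot, and variables do not carry over. Pictures are saved under pics/ and viewed, about 12 in all and at most 16, crops included, and the job is handed in when it is done.

Besides the shell and the picture viewer there is one more tool, called after "Emit:" as name([rows], argument=value, ...), one row to a line, values as JSON. servo_tool: Moves the arm, as the interface text tells. Its arguments: {"type":"object","properties":{"rows":{"type":"array","items":{"type":"array"}},"force":{"type":"number"}},"required":["rows"]}

```bash
mkdir -p pics; ls; cat > h.py <<'E'
import numpy as np,cv2
from rig import *
def ray(cam,uv,z,cal=None):
    c=cal or get_calibration(cam);K=np.array(c["intrinsics"]);T=np.array(c["world_to_cam"])
    R=T[:3,:3];o=-R.T@T[:3,3];d=R.T@np.linalg.inv(K)@np.array([uv[0],uv[1],1.])
    return o+d*(z-o[2])/d[2]
def proj(cam,p,cal=None):
    c=cal or get_calibration(cam);K=np.array(c["intrinsics"]);T=np.array(c["world_to_cam"])
    q=K@(T[:3,:3]@np.array(p)+T[:3,3]);return q[:2]/q[2]
def world(cam,p):
    T=np.array(get_calibration(cam)["world_to_cam"]);return T[:3,:3].T@(np.array(p)-T[:3,3])
E
python3 - <<'E'
from h import *
s=sense();print(s)
for n in("top","side"):
    im=grab_frame(n);cv2.imwrite(f"pics/{n}0.png",im)
    c=get_calibration(n);T=np.array(c["world_to_cam"]);print(n,(-T[:3,:3].T@T[:3,3]).round(),np.round(c["intrinsics"],1).tolist())
    for t in ["pot_black","pot_white","pot_red","pot_yellow","pot_blue","stand_wood","stand_steel","ink_bottle","grip","machine"]:
        for b in boxes_of(n,t): print(n,t,round(b["conf"],2),world(n,b["centre"]).round(),proj(n,world(n,b["centre"])).round())
E
```

```text
pics
{'clock': 0.0, 'qpos': array([ 1.11756943e+00,  3.53633212e-01,  1.63413700e+00, -2.43128341e-05,
        1.15520809e+00, -2.39445379e-03]), 'qvel': array([ 0.00043246,  0.00044935,  0.00021908, -0.00011094,  0.0001856 ,
       -0.00090328]), 'joint_efforts': array([-1.78270202e-03, -6.05251551e+01, -3.42074847e+01, -8.98556254e-05,
        9.31883493e-03,  4.70479335e-06]), 'eef_pos': array([272.11552579, 562.11982587, 230.56978971]), 'tcp_rot': array([-3.14020696e+00,  1.89117603e-05,  2.69077005e+00]), 'contact_force': array([ 0.84782561, -0.32151306, -0.21895406]), 'wrist_torque': array([-0.03913162, -0.00337456,  0.00870975]), 'opening': 0.9991089444004349}
top [386. -12. 918.] [[416.8, 0.0, 285.1], [0.0, 416.8, 210.6], [0.0, 0.0, 1.0]]
top pot_black 0.93 [467.  15.  32.] [272. 261.]
top pot_white 0.87 [ 667. -240.   38.] [391. 173.]
top pot_white 0.57 [ 652. -141.   35.] [345. 179.]
top pot_red 0.94 [ 510. -382.   35.] [459. 246.]
top pot_yellow 0.56 [538. 363.  34.] [112. 223.]
top pot_blue 0.25 [ 653. -144.   35.] [347. 178.]
top pot_blue 0.2 [470.  16.  34.] [272. 260.]
[... 418 characters left out ...]
]
side pot_black 0.83 [471.  24.  31.] [328. 226.]
side pot_white 0.73 [ 651. -133.   29.] [263. 180.]
side pot_white 0.65 [ 666. -230.   43.] [260. 152.]
side pot_red 0.78 [ 508. -375.   29.] [314. 127.]
side pot_yellow 0.58 [539. 371.  35.] [297. 357.]
side pot_yellow 0.41 [ 650. -130.   30.] [263. 180.]
side pot_blue 0.81 [ 419. -212.   29.] [345. 163.]
side stand_wood 0.95 [425. 244.   7.] [349. 309.]
side stand_wood 0.72 [340.  82.   4.] [380. 253.]
side stand_steel 0.91 [637. 136.  13.] [259. 264.]
side ink_bottle 0.68 [ 537. -236.   35.] [304. 155.]
side grip 0.67 [544. 268.  44.] [296. 309.]
side machine 0.89 [794. -11.  21.] [205. 212.]
side machine 0.72 [542. 270.  40.] [297. 311.]
```

View pics/top0.png

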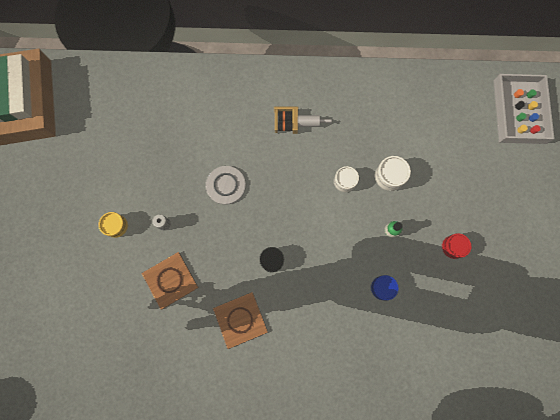

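View pics/side0.png

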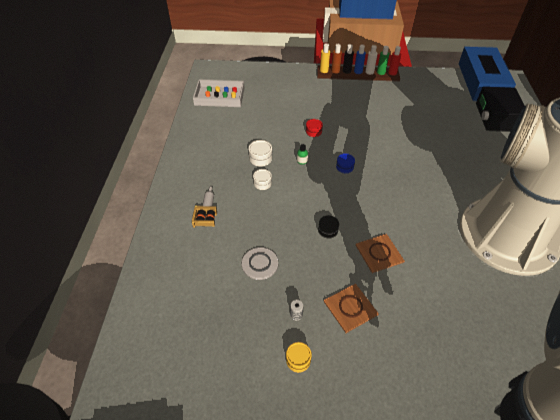

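Top view: the wooden stands are at (169,281) with y≈236 and (240,320) with y≈79. The first is farthest left, so it is the one meant. The white pots are at (346,179), about 25 px wide, which matches 52 mm, and at (392,173), about 35 px wide and too large. The first white pot is the one meant. I'll measure precisely and confirm in one crop.

```bash
cat >> h.py <<'E'
from scipy.optimize import least_squares
def hullcent(cam,x,y,r,z0,z1,cal):
    a=np.linspace(0,6.283,60)
    P=np.array([proj(cam,(x+r*np.cos(t),y+r*np.sin(t),z),cal) for z in(z0,z1) for t in a],np.float32)
    m=cv2.moments(cv2.convexHull(P));return np.array([m["m10"],m["m01"]])/m["m00"],m["m00"]
def locate(cam,mask,r,z0,z1,guess,cal=None):
    cal=cal or get_calibration(cam)
    v,u=np.nonzero(mask);c=np.array([u.mean(),v.mean()])
    s=least_squares(lambda p:hullcent(cam,p[0],p[1],r,z0,z1,cal)[0]-c,guess[:2],x_scale=10,diff_step=1e-4)
    return s.x.round(1),len(u)/hullcent(cam,*s.x,r,z0,z1,cal)[1]
E
python3 - <<'E'
from h import *
G=dict(pot_black=(467,15),pot_white=(652,-141),pot_red=(510,-382),pot_yellow=(538,363),pot_blue=(419,-212),stand_wood=(420,236),stand_steel=(637,122),grip=(541,251),ink_bottle=(543,-243))
D=dict(stand_wood=(45,0,8),stand_steel=(45,0,8),grip=(14,0,45),ink_bottle=(16,0,62))
for n in("top","side"):
    im=grab_frame(n)
    if n=="top":
        A=cv2.resize(im[140:220,310:430],None,fx=5,fy=5,interpolation=3)
        B=cv2.resize(im[240:350,120:285],None,fx=3.5,fy=3.5,interpolation=3)
        W=np.zeros((400,600,3),np.uint8);cv2.imwrite("pics/crop.png",np.hstack([cv2.resize(A,(400,267)),cv2.resize(B,(400,267))]))
    for t,g in G.items():
        for m in trace(n,t):
            M=m["mask"]
            if M.sum()<30: continue
            try:p,q=locate(n,M,*D.get(t,(26,0,36)),g)
            except Exception as e: print(e);continue
            print(n,t,round(m["conf"],2),p,"area ratio",round(q,2))
E
```

```text
top pot_black 0.75 [471.2  15.9] area ratio 1.0
top pot_white 0.7 [ 656.1 -144.1] area ratio 0.97
top pot_white 0.63 [ 673.3 -249.6] area ratio 1.62
top pot_red 0.57 [ 512.  -383.3] area ratio 0.88
top pot_yellow 0.78 [538.6 364.8] area ratio 0.99
top pot_blue 0.63 [ 418.6 -225.2] area ratio 0.99
top stand_wood 0.96 [421.5 236.7] area ratio 1.18
top stand_wood 0.88 [343.5  79. ] area ratio 1.31
top stand_steel 0.82 [639.8 127.3] area ratio 1.01
top grip 0.49 [546.6 259.4] area ratio 1.05
top ink_bottle 0.76 [ 543.9 -244.3] area ratio 0.67
side pot_black 0.68 [468.1  15.9] area ratio 0.96
side pot_black 0.34 [ 543.6 -251.2] area ratio 0.54
side pot_white 0.61 [ 668.7 -255. ] area ratio 1.56
side pot_white 0.58 [ 510.1 -385.6] area ratio 0.87
side pot_white 0.53 [ 653.1 -144. ] area ratio 0.88
side pot_red 0.52 [ 508.9 -378.5] area ratio 0.93
side pot_yellow 0.96 [535.5 364.1] area ratio 0.99
side pot_yellow 0.36 [ 511.  -382.5] area ratio 0.89
side pot_blue 0.87 [ 416.2 -225. ] area ratio 0.95
side stand_wood 0.96 [420.  237.1] area ratio 1.19
side stand_wood 0.71 [535.4 357.2] area ratio 0.41
side stand_wood 0.57 [340.4  79.9] area ratio 1.29
side stand_steel 0.85 [637.4 129.4] area ratio 0.98
side stand_steel 0.41 [798.6 -28.2] area ratio 0.81
side grip 0.59 [ 508.7 -378.6] area ratio 1.87
side grip 0.59 [635.2 142.6] area ratio 4.38
side grip 0.53 [544.4 260.1] area ratio 1.04
side ink_bottle 0.54 [ 543.  -239.7] area ratio 0.74
```

View pics/crop.png

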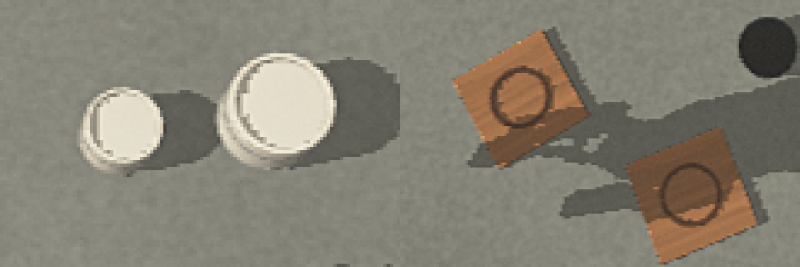

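The crop confirms it. The left white pot is the 52 mm one, with an area ratio near 1 against 1.6 for the other. The upper-left wooden stand is the one farthest left. Now I'll turn to yaw π, where tool x = −world x, tool y = +world y and tool z = down, then go above the black pot.

Emit:
servo_tool([
  [85,[0,0,0],[0,0,-8.6]],
  [85,[0,0,0],[0,0,-8.6]],
  [85,[0,0,0],[0,0,-8.6]],
  [85,[-22,-60,0],[0,0,0]],
  [85,[-22,-60,0],[0,0,0]],
  [85,[-22,-60,0],[0,0,0]],
  [85,[-22,-60,0],[0,0,0]],
  [85,[-22,-60,0],[0,0,0]],
], force=40)

```text
clock: 3.1
eef_pos: [380.2, 267.4, 231.6]
tcp_rot: [3.141, 0.001, 3.142]
contact_force: [1.3, -0.4, 0.2]
opening: 0.991
```

Emit:
servo_tool([
  [85,[-22,-60,0],[0,0,0]],
  [85,[-22,-60,0],[0,0,0]],
  [85,[-22,-60,0],[0,0,0]],
  [85,[-22,-60,0],[0,0,0]],
  [85,[0,0,0],[0,0,0]],
  [85,[0,0,0],[0,0,0]],
])

```text
clock: 3.85
eef_pos: [465.4, 34.4, 231.2]
tcp_rot: [3.141, -0.0, 3.14]
contact_force: [-0.1, -0.2, 0.5]
opening: 0.998
```

```bash
python3 - <<'E'
from h import *
s=sense();print(s["eef_pos"].round(1),s["tcp_rot"].round(3))
cal=get_calibration("wrist");im=grab_frame("wrist");cv2.imwrite("pics/w1.png",im)
T=np.array(cal["world_to_cam"]);print((-T[:3,:3].T@T[:3,3]).round(1),T[2,:3].round(3))
for m in trace("wrist","pot_black"):print(m["conf"],locate("wrist",m["mask"],26,0,36,(470,16),cal))
E
```

```text
[465.4  34.4 231.2] [ 3.141 -0.     3.14 ]
[382.3  34.2 375.2] [ 0.321  0.    -0.947]
0.95 (array([470.3,  16.3]), 0.9554253833691512)
```

View pics/w1.png

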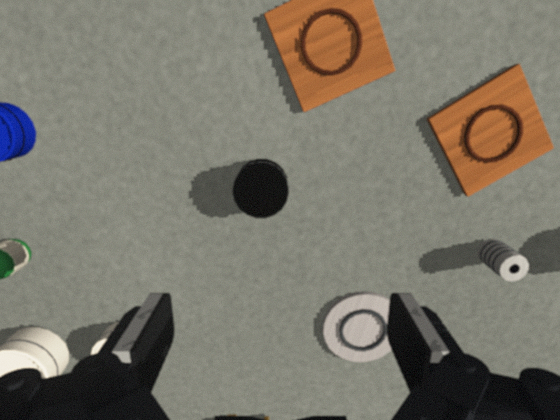

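The wrist view shows the black pot at (261,187), which gives (470,16), in agreement with the other cameras. Going down to it.

Emit:
servo_tool([
  [85,[-5,-18,45],[0,0,0]],
  [85,[0,0,45],[0,0,0]],
  [85,[0,0,45],[0,0,0]],
  [85,[0,0,40],[0,0,0]],
  [85,[0,0,0],[0,0,0]],
  [85,[0,0,0],[0,0,0]],
])

```text
clock: 4.7
eef_pos: [471.3, 17.2, 57.4]
tcp_rot: [3.142, 0.001, -3.141]
contact_force: [-0.1, 1.3, 0.0]
opening: 1.0
```

Emit:
servo_tool([
  [85,[1,-1,25],[0,0,0]],
  [85,[0,0,25],[0,0,0]],
  [85,[0,0,0],[0,0,0]],
  [40,[0,0,0],[0,0,0]],
  [40,[0,0,0],[0,0,0]],
  [40,[0,0,0],[0,0,0]],
  [40,[0,0,0],[0,0,0]],
  [40,[0,0,0],[0,0,0]],
])

```text
clock: 5.7
eef_pos: [470.8, 15.5, 7.9]
tcp_rot: [3.141, 0.002, 3.141]
contact_force: [-1.6, 1.2, 11.8]
opening: 0.599
```

Emit:
servo_tool([
  [40,[0,0,-45],[0,0,0]],
  [40,[0,0,-45],[0,0,0]],
  [40,[12.5,55,-20],[0,0,0]],
  [40,[12.5,55,0],[0,0,0]],
  [40,[12.5,55,0],[0,0,0]],
  [40,[12.5,55,0],[0,0,0]],
  [40,[0,0,0],[0,0,0]],
  [40,[0,0,0],[0,0,0]],
])

```text
clock: 6.7
eef_pos: [419.6, 235.2, 116.7]
tcp_rot: [-3.141, 0.0, -3.141]
contact_force: [-0.7, 0.3, -1.3]
opening: 0.598
```

```bash
cat > look.py <<'E'
import sys
from h import *
s=sense();print(s["eef_pos"].round(1),s["tcp_rot"].round(3),s["contact_force"].round(1),round(s["opening"]*85.4,1))
cal=get_calibration("wrist");im=grab_frame("wrist");cv2.imwrite("pics/%s.png"%sys.argv[1],im)
G=dict(pot_black=(469,15),pot_white=(655,-144),pot_red=(510,-382),pot_yellow=(537,364),pot_blue=(417,-225),stand_wood=(420,237),stand_steel=(638,128),grip=(545,260),ink_bottle=(543,-243))
D=dict(stand_wood=(45,0,8),stand_steel=(45,0,8),grip=(14,0,45),ink_bottle=(16,0,62))
for a in sys.argv[2:]:
  t,_,dz=a.partition("@");d=D.get(t,(26,0,36));dz=float(dz or 0);d=(d[0],d[1]+dz,d[2]+dz)
  g=G[t] if not dz else s["eef_pos"]
  for m in trace("wrist",t):
    M=m["mask"]
    if M.sum()<100 or m["conf"]<.4:continue
    try:print(t,round(m["conf"],2),*locate("wrist",M,*d,g,cal),"edge",bool(M[[0,-1]].any() or M[:,[0,-1]].any()))
    except Exception as e:print(e)
E
python3 look.py w2 stand_wood stand_steel pot_black@110
```

```text
[419.6 235.2 116.7] [-3.141  0.    -3.141] [-0.7  0.3 -1.3] 51.1
stand_wood 0.92 [342.9  88.9] 1.006735340407638 edge True
stand_wood 0.86 [411.4 235.9] 0.9818279879341512 edge False
pot_black 0.63 [419.7 235.2] 0.9446882257320777 edge False
```

View pics/w2.png

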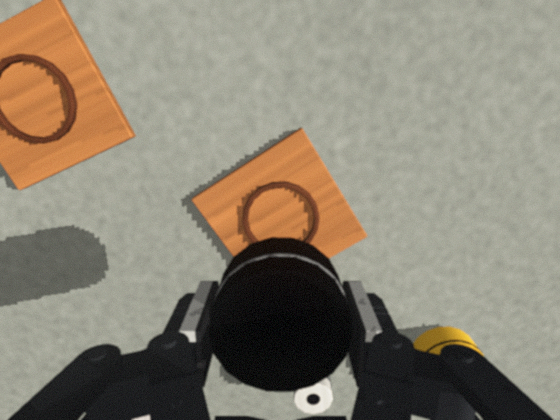

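The held black pot is centred at TCP (419.7,235.2). The wood ring at about (279,217) is partly hidden. I'll check the ring against the prior (421,237) on the saved picture.

```bash
python3 - <<'E'
from h import *
c=get_calibration("wrist")
a=ray("wrist",(239,217),12,c);b=ray("wrist",(319,217),12,c);t=ray("wrist",(280,181),12,c)
print(a,b,t, "center from top edge x=",t[0]+27)
for p in [(421,237)]: print(proj("wrist",(p[0]-27,p[1],12),c),proj("wrist",(p[0],p[1]-27,12),c),proj("wrist",(p[0],p[1]+27,12),c))
E
```

```text
[419.32222768 205.67689679  12.        ] [419.46547787 260.9791912   12.        ] [393.98792848 234.08224995  12.        ] center from top edge x= 420.9879284774284
[284.35647857 181.00679637] [245.33130076 219.28321122] [323.29397665 219.09173431]
```

```bash
python3 - <<'E'
from h import *
im=cv2.imread("pics/w2.png");c=get_calibration("wrist")
for v in(205,212,218,224):print(v,[int(x) for x in im[v,226:335,2]])
cc=cv2.imread("pics/top0.png")[262:300,150:190,2]
bw=(cc<100).astype(np.uint8)
print("\n".join("".join("#" if x<85 else "." for x in r) for r in cc))
k=get_calibration("top")
for p in((421,237),(421,234)):print(proj("top",(*p,12),k)-[150,262])
E
```

```text
205 [192, 195, 194, 197, 196, 201, 208, 209, 210, 208, 198, 184, 180, 190, 186, 170, 154, 131, 111, 89, 89, 100, 99, 109, 128, 165, 196, 214, 217, 211, 213, 212, 211, 208, 211, 209, 211, 208, 210, 203, 206, 206, 205, 208, 204, 203, 200, 198, 202, 202, 197, 196, 189, 190, 196, 195, 193, 201, 201, 203, 205, 210, 215, 213, 213, 215, 213, 213, 214, 216, 214, 215, 214, 211, 215, 211, 202, 183, 136, 123, 122, 128, 121, 113, 105, 105, 110, 114, 122, 132, 152, 178, 196, 206, 209, 206, 207, 212, 208, 207, 207, 212, 197, 202, 199, 197, 195, 199, 200]
212 [217, 223, 226, 222, 219, 222, 220, 222, 221, 212, 189, 151, 128, 135, 137, 131, 118, 98, 92, 101, 105, 110, 144, 183, 208, 206, 211, 206, 205, 204, 203, 206, 200, 200, 201, 198, 194, 197, 197, 193, 190, 187, 188, 189, 191, 197, 194, 200, 201, 205, 212, 215, 213, 213, 212, 215, 210, 209, 211, 212, 209, 211, 210, 207, 210, 206, 202, 203, 198, 198, 192, 194, 193, 196, 193, 195, 188, 181, 169, 160, 165, 147, 133, 130, 133, 126, 111, 99, 103, 113, 129, 137, 162, 184, 193, 198, 203, 197, 208, 204, 204, 206, 206, 206, 203, 208, 207, 202, 206]
218 [2
[... 1996 characters left out ...]
.##....................#.........
.........#...................##.........
.........##..................#..........
..........#................###..........
...........#..............###...........
............#...........###.............
.............###......####..............
.............############...............
................######..................
........................................
........................................
...................................#....
..................................#.....
........................................
..............................#.#.......
............................##..........
[18.02691928 18.49557405]
[19.42501611 18.53453998]
```

The ring, read in both the top and wrist pictures, puts the stand centre at about (421,234). The mask centroid was biased. I'll lower the pot onto that.

Emit:
servo_tool([
  [40,[-1.5,-1,40],[0,0,0]],
  [40,[0,0,40],[0,0,0]],
  [40,[0,0,10],[0,0,0]],
  [40,[0,0,5],[0,0,0]],
  [40,[0,0,4],[0,0,0]],
  [40,[0,0,0],[0,0,0]],
  [40,[0,0,0],[0,0,0]],
])

```text
clock: 7.78
eef_pos: [421.7, 234.6, 17.9]
tcp_rot: [3.141, 0.001, 3.141]
contact_force: [-0.3, -0.0, -0.8]
opening: 0.594
```

Emit:
servo_tool([
  [40,[0,0,1.5],[0,0,0]],
  [40,[0,0,0.5],[0,0,0]],
  [40,[0,0,0],[0,0,0]],
  [85,[0,0,0],[0,0,0]],
  [85,[0,0,0],[0,0,0]],
  [85,[0,0,0],[0,0,0]],
  [85,[0,0,-30],[0,0,0]],
  [85,[0,0,-40],[0,0,0]],
])

```text
clock: 8.78
eef_pos: [420.5, 233.9, 85.2]
tcp_rot: [-3.14, -0.002, 3.141]
contact_force: [0.4, 1.2, 0.1]
opening: 0.995
```

Emit:
servo_tool([
  [85,[0,0,-50],[0,0,0]],
  [85,[-33,-54,-40],[0,0,0]],
  [85,[-33,-54,0],[0,0,0]],
  [85,[-33,-54,0],[0,0,0]],
  [85,[-33,-54,0],[0,0,0]],
  [85,[-33,-54,0],[0,0,0]],
  [85,[-33,-54,0],[0,0,0]],
  [85,[-33,-54,0],[0,0,0]],
])

```text
clock: 9.78
eef_pos: [644.9, -132.8, 168.5]
tcp_rot: [3.141, -0.0, 3.141]
contact_force: [0.5, 1.2, -0.2]
opening: 0.993
```

Emit:
servo_tool([
  [85,[0,0,0],[0,0,0]],
  [85,[0,0,0],[0,0,0]],
])

```text
clock: 10.02
eef_pos: [643.5, -130.7, 168.0]
tcp_rot: [3.141, -0.001, 3.14]
contact_force: [-0.7, 0.0, 0.6]
opening: 0.993
```

```bash
python3 look.py w3 pot_white ink_bottle; python3 - <<'E'
from h import *
im=grab_frame("top");cv2.imwrite("pics/t3.png",im)
for m in trace("top","pot_black"):print("black top",m["conf"],locate("top",m["mask"],26,8,44,(421,235)))
E
```

```text
[ 643.5 -130.7  168. ] [ 3.141e+00 -1.000e-03  3.140e+00] [-0.7  0.   0.6] 84.8
pot_white 0.82 [ 655.1 -144.1] 0.9635383975012098 edge False
pot_white 0.78 [ 672.8 -251.3] 1.8099478331822734 edge False
ink_bottle 0.67 [ 544.9 -241.8] 0.719115971719488 edge False
black top 0.71 (array([422. , 234.9]), 0.9483941916556675)
```

View pics/w3.png

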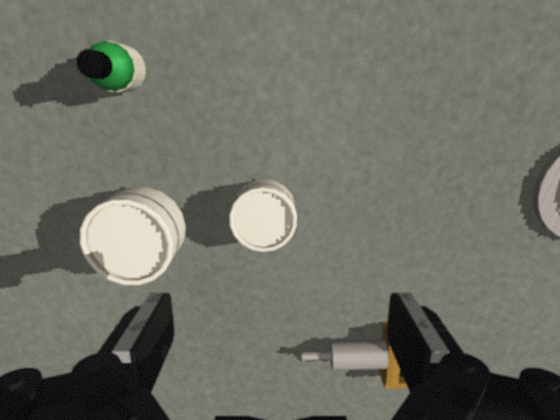

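White pot at (264,216) gives (655,−144), and the larger look-alike is to its left. The black pot on the stand reads (422,235) from the top camera. Descending on the white pot.

Emit:
servo_tool([
  [85,[-11.5,-13.5,30],[0,0,0]],
  [85,[0,0,45],[0,0,0]],
  [85,[0,0,45],[0,0,0]],
  [85,[0,0,25],[0,0,0]],
  [85,[0,0,15],[0,0,0]],
  [85,[0,0,0],[0,0,0]],
  [40,[0,0,0],[0,0,0]],
  [40,[0,0,0],[0,0,0]],
])

```text
clock: 11.28
eef_pos: [656.6, -144.5, 10.1]
tcp_rot: [-3.141, 0.002, 3.141]
contact_force: [-1.7, 0.3, 30.4]
opening: 0.598
```

Emit:
servo_tool([
  [40,[0,0,0],[0,0,0]],
  [40,[0,0,0],[0,0,0]],
  [40,[0,0,0],[0,0,0]],
])

```text
clock: 11.65
eef_pos: [656.6, -144.5, 10.3]
tcp_rot: [-3.141, 0.002, 3.141]
contact_force: [-0.8, 1.3, 4.6]
opening: 0.591
```

Emit:
servo_tool([
  [40,[0,0,-50],[0,0,0]],
  [40,[0,0,-50],[0,0,0]],
  [40,[33,54,-30],[0,0,0]],
  [40,[33,54,0],[0,0,0]],
  [40,[33,54,0],[0,0,0]],
  [40,[33,54,0],[0,0,0]],
  [40,[33,54,0],[0,0,0]],
  [40,[33,54,0],[0,0,0]],
])

```text
clock: 12.65
eef_pos: [462.6, 172.2, 136.3]
tcp_rot: [3.141, 0.002, 3.141]
contact_force: [0.8, 1.4, -0.4]
opening: 0.596
```

Emit:
servo_tool([
  [40,[33,54,0],[0,0,0]],
  [40,[0,0,0],[0,0,0]],
  [40,[0,0,0],[0,0,0]],
])

```text
clock: 13.02
eef_pos: [431.1, 224.2, 136.0]
tcp_rot: [3.141, 0.001, -3.141]
contact_force: [0.8, 0.2, -1.3]
opening: 0.598
```

```bash
python3 - <<'E'
from h import *
z=sense()["eef_pos"][2];import subprocess
print(subprocess.run(f"python3 look.py w4 pot_white@{z-10.3}",shell=True,capture_output=True,text=True).stdout)
E
```

```text
[431.1 224.2 136. ] [ 3.141e+00  1.000e-03 -3.141e+00] [ 0.8  0.2 -1.3] 51.1
pot_white 0.68 [430.2 224.2] 0.9787637167139478 edge False
```

Emit:
servo_tool([
  [40,[8.7,10.2,30],[0,0,0]],
  [40,[0,0,30],[0,0,0]],
  [40,[0,0,15],[0,0,0]],
  [40,[0,0,4],[0,0,0]],
  [40,[0,0,4],[0,0,0]],
  [40,[0,0,0],[0,0,0]],
  [40,[0,0,0],[0,0,0]],
])

```text
clock: 14.0
eef_pos: [422.6, 234.4, 53.0]
tcp_rot: [3.141, 0.001, 3.141]
contact_force: [-0.1, -0.4, -1.1]
opening: 0.597
```

No contact, and the foot is already below the rim level. Lower the rest and release.

Emit:
servo_tool([
  [40,[0,0,2],[0,0,0]],
  [40,[0,0,0.5],[0,0,0]],
  [40,[0,0,0],[0,0,0]],
  [85,[0,0,0],[0,0,0]],
  [85,[0,0,0],[0,0,0]],
  [85,[0,0,0],[0,0,0]],
  [85,[0,0,-40],[0,0,0]],
  [85,[0,0,-60],[0,0,0]],
])

```text
clock: 15.0
eef_pos: [421.0, 233.5, 149.7]
tcp_rot: [-3.14, -0.004, 3.141]
contact_force: [1.1, 0.1, 0.8]
opening: 0.994
```

Emit:
servo_tool([
  [85,[-50,-26,-20],[0,0,0]],
  [85,[-50,-26,-20],[0,0,0]],
  [85,[-50,-26,-20],[0,0,0]],
  [85,[-50,-26,-20],[0,0,0]],
  [85,[0,0,0],[0,0,0]],
  [85,[0,0,0],[0,0,0]],
])

```text
clock: 15.75
eef_pos: [621.3, 130.0, 229.1]
tcp_rot: [-3.141, -0.002, 3.14]
contact_force: [0.5, 0.2, -0.8]
opening: 0.993
```

```bash
python3 look.py w5 stand_steel; python3 - <<'E'
from h import *
im=grab_frame("top");cv2.imwrite("pics/t5.png",im)
s=grab_frame("side")
print("white")
for c in("top","side"):
  for t,z in(("pot_white",40),("pot_black",8)):
    for m in trace(c,t):
        if m["conf"]>.4:print(c,t,round(m["conf"],2),locate(c,m["mask"],26,z,z+36,(421,235)))
cal=get_calibration("wrist");print(proj("wrist",(638,128,12),cal))
w=cv2.imread("pics/w5.png")
cv2.imwrite("pics/c5.png",np.vstack([np.hstack([cv2.resize(im[200:320,100:260],(400,300),interpolation=2),cv2.resize(s[250:370,230:390],(400,300),interpolation=2)]),np.hstack([cv2.resize(w,(400,300)),np.zeros((300,400,3),np.uint8)])]))
E
```

```text
[621.3 130.  229.1] [-3.141e+00 -2.000e-03  3.140e+00] [ 0.5  0.2 -0.8] 84.8
stand_steel 0.7 [638.6 127.6] 0.9805926675704767 edge False
white
top pot_white 0.71 (array([ 660.5, -238.1]), 1.597284608014186)
side pot_white 0.59 (array([419.6, 234.8]), 0.8857684153770979)
side pot_black 0.73 (array([428.4, 252.9]), 0.2946761580353555)
[277.65709809 197.07337049]
```

View pics/c5.png

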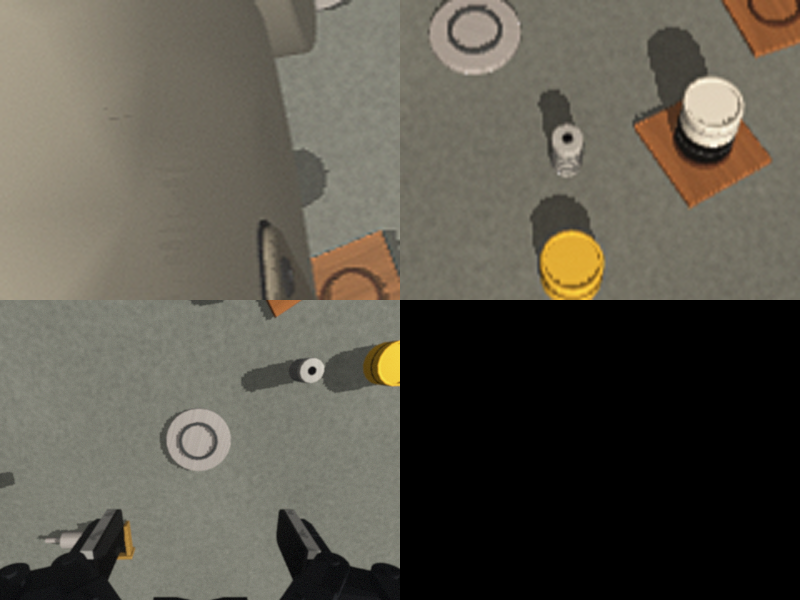

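The side view shows white seated squarely on black. The wrist view gives the steel stand at (638.6,127.6), and its ring agrees. On to red.

Emit:
servo_tool([
  [85,[13,-58,0],[0,0,0]],
  [85,[13,-58,0],[0,0,0]],
  [85,[13,-58,0],[0,0,0]],
  [85,[13,-58,0],[0,0,0]],
  [85,[13,-58,0],[0,0,0]],
  [85,[13,-58,0],[0,0,0]],
  [85,[13,-58,0],[0,0,0]],
  [85,[13,-58,0],[0,0,0]],
])

```text
clock: 17.15
eef_pos: [517.3, -335.6, 230.2]
tcp_rot: [-3.141, 0.001, 3.141]
contact_force: [0.1, -0.6, 0.4]
opening: 0.998
```

Emit:
servo_tool([
  [85,[13,-45,30],[0,0,0]],
  [85,[0,0,20],[0,0,0]],
  [85,[0,0,0],[0,0,0]],
  [85,[0,0,0],[0,0,0]],
])

```text
clock: 17.65
eef_pos: [505.5, -378.6, 180.8]
tcp_rot: [-3.141, 0.001, -3.141]
contact_force: [-0.5, -0.1, -0.4]
opening: 0.997
```

```bash
python3 look.py w6 pot_red pot_blue
```

```text
[ 505.5 -378.6  180.8] [-3.141e+00  1.000e-03 -3.141e+00] [-0.5 -0.1 -0.4] 85.1
pot_red 0.81 [ 511.3 -382.2] 0.969229634235184 edge False
```

Emit:
servo_tool([
  [85,[-5,-3.6,45],[0,0,0]],
  [85,[0,0,45],[0,0,0]],
  [85,[0,0,40],[0,0,0]],
  [85,[0,0,25],[0,0,0]],
  [85,[0,0,15],[0,0,0]],
  [85,[0,0,0],[0,0,0]],
  [40,[0,0,0],[0,0,0]],
  [40,[0,0,0],[0,0,0]],
])

```text
clock: 18.8
eef_pos: [510.6, -383.0, 11.3]
tcp_rot: [-3.14, 0.002, 3.141]
contact_force: [-0.2, -2.5, 23.3]
opening: 0.596
```

Emit:
servo_tool([
  [40,[0,0,0],[0,0,0]],
  [40,[0,0,0],[0,0,0]],
  [40,[0,0,0],[0,0,0]],
])

```text
clock: 19.18
eef_pos: [510.6, -383.0, 11.5]
tcp_rot: [-3.14, 0.002, 3.141]
contact_force: [-1.1, -0.2, 6.0]
opening: 0.598
```

Emit:
servo_tool([
  [40,[0,0,-50],[0,0,0]],
  [40,[0,0,-60],[0,0,0]],
  [40,[-14,57,-20],[0,0,0]],
  [40,[-14,57,0],[0,0,0]],
  [40,[-14,57,0],[0,0,0]],
  [40,[-14,57,0],[0,0,0]],
  [40,[-14,57,0],[0,0,0]],
  [40,[-14,57,0],[0,0,0]],
])

```text
clock: 20.18
eef_pos: [594.6, -38.7, 141.0]
tcp_rot: [-3.141, 0.002, 3.141]
contact_force: [1.1, -0.3, -1.4]
opening: 0.594
```

Emit:
servo_tool([
  [40,[-14,57,0],[0,0,0]],
  [40,[-14,57,0],[0,0,0]],
  [40,[-14,57,0],[0,0,0]],
  [40,[0,0,0],[0,0,0]],
  [40,[0,0,0],[0,0,0]],
])

```text
clock: 20.8
eef_pos: [635.8, 130.3, 140.2]
tcp_rot: [-3.141, -0.0, -3.141]
contact_force: [0.7, -0.7, -0.8]
opening: 0.593
```

```bash
python3 - <<'E'
from h import *
z=sense()["eef_pos"][2];import subprocess
print(subprocess.run(f"python3 look.py w7 pot_red@{z-11.5}",shell=True,capture_output=True,text=True).stdout)
print(proj("wrist",(638.5,128,12)))
E
```

```text
[635.8 130.3 140.2] [-3.141 -0.    -3.141] [ 0.7 -0.7 -0.8] 50.7
pot_red 0.76 [637.  130.3] 0.9659356405149158 edge False

this script no longer has the robotException ignored in: <_io.TextIOWrapper mode='rw' encoding='UTF-8'>
Traceback (most recent call last):
BrokenPipeError: [Errno 32] Broken pipe
```

View pics/w7.png

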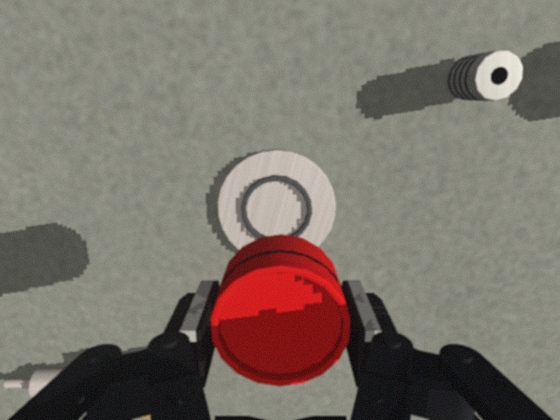

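Red is held centred. The steel disc spans columns 218–336 with its centre near 277, so y≈127.5. Lowering.

Emit:
servo_tool([
  [40,[-1.6,-2.6,40],[0,0,0]],
  [40,[0,0,40],[0,0,0]],
  [40,[0,0,25],[0,0,0]],
  [40,[0,0,8],[0,0,0]],
  [40,[0,0,5],[0,0,0]],
  [40,[0,0,0],[0,0,0]],
  [40,[0,0,0],[0,0,0]],
])

```text
clock: 21.78
eef_pos: [638.4, 127.9, 23.0]
tcp_rot: [3.141, 0.002, 3.141]
contact_force: [0.2, -0.0, -0.7]
opening: 0.595
```

Emit:
servo_tool([
  [40,[0.5,0,1.5],[0,0,0]],
  [40,[0,0,1],[0,0,0]],
  [40,[0,0,0],[0,0,0]],
  [40,[0,0,0],[0,0,0]],
])

```text
clock: 22.28
eef_pos: [637.2, 128.0, 19.6]
tcp_rot: [3.142, 0.0, 3.141]
contact_force: [-0.4, 0.8, 0.9]
opening: 0.594
```

Emit:
servo_tool([
  [85,[0,0,0],[0,0,0]],
  [85,[0,0,0],[0,0,0]],
  [85,[0,0,0],[0,0,0]],
  [85,[0,0,-50],[0,0,0]],
  [85,[0,0,-60],[0,0,0]],
  [85,[25,58,-50],[0,0,0]],
  [85,[25,58,0],[0,0,0]],
  [85,[25,58,0],[0,0,0]],
])

```text
clock: 23.28
eef_pos: [568.1, 289.1, 169.3]
tcp_rot: [3.141, 0.002, 3.14]
contact_force: [0.1, 0.5, -0.0]
opening: 0.998
```

Emit:
servo_tool([
  [85,[25,62,0],[0,0,0]],
  [85,[0,0,0],[0,0,0]],
  [85,[0,0,0],[0,0,0]],
])

```text
clock: 23.65
eef_pos: [544.9, 345.5, 168.1]
tcp_rot: [-3.141, -0.0, -3.141]
contact_force: [0.2, 0.3, -0.3]
opening: 0.996
```

```bash
python3 look.py w8 pot_yellow grip; python3 - <<'E'
from h import *
grab_frame("side");grab_frame("top")
for c in("top","side"):
  for m in trace(c,"pot_red"):
    if m["conf"]>.4:print(c,round(m["conf"],2),locate(c,m["mask"],26,8,44,(638,128)))
E
```

```text
[544.9 345.5 168.1] [-3.141 -0.    -3.141] [ 0.2  0.3 -0.3] 85.1
pot_yellow 0.82 [537.1 364.7] 0.9759488079338222 edge False
grip 0.58 [544.5 258.5] 0.9552612105164813 edge False
top 0.65 (array([639., 128.]), 0.9745286320365304)
top 0.41 (array([792.6, -25.8]), 1.6679289661956143)
side 0.63 (array([636.9, 126.6]), 0.8719100378214198)
```

Emit:
servo_tool([
  [85,[8,19,30],[0,0,0]],
  [85,[0,0,45],[0,0,0]],
  [85,[0,0,45],[0,0,0]],
  [85,[0,0,22],[0,0,0]],
  [85,[0,0,15],[0,0,0]],
  [85,[0,0,0],[0,0,0]],
  [40,[0,0,0],[0,0,0]],
  [40,[0,0,0],[0,0,0]],
])

```text
clock: 25.0
eef_pos: [537.9, 365.2, 12.6]
tcp_rot: [3.14, 0.002, 3.141]
contact_force: [-0.6, 4.9, 21.9]
opening: 0.6
```

Emit:
servo_tool([
  [40,[0,0,0],[0,0,0]],
  [40,[0,0,0],[0,0,0]],
  [40,[0,0,0],[0,0,0]],
])

```text
clock: 25.38
eef_pos: [537.9, 365.3, 12.9]
tcp_rot: [3.14, 0.002, 3.141]
contact_force: [-1.6, -0.1, 5.2]
opening: 0.591
```

Emit:
servo_tool([
  [40,[0,0,-50],[0,0,0]],
  [40,[0,0,-60],[0,0,0]],
  [40,[-25,-59,-30],[0,0,0]],
  [40,[-25,-59,0],[0,0,0]],
  [40,[-25,-59,0],[0,0,0]],
  [40,[-25,-59,0],[0,0,0]],
  [40,[0,0,0],[0,0,0]],
  [40,[0,0,0],[0,0,0]],
])

```text
clock: 26.38
eef_pos: [632.1, 139.9, 148.1]
tcp_rot: [3.141, 0.0, 3.14]
contact_force: [0.4, 0.1, -0.9]
opening: 0.591
```

```bash
python3 look.py w9 pot_yellow@137 pot_red@8
```

```text
[632.1 139.9 148.1] [3.141 0.    3.14 ] [ 0.4  0.1 -0.9] 50.5
pot_yellow 0.8 [630.9 139.9] 0.9483803210016062 edge False
pot_red 0.95 [631.4 127. ] 0.7282569180587117 edge False
```

Emit:
servo_tool([
  [40,[-6.5,-12.2,20],[0,0,0]],
  [40,[0,0,40],[0,0,0]],
  [40,[0,0,20],[0,0,0]],
  [40,[0,0,7],[0,0,0]],
  [40,[0,0,4],[0,0,0]],
  [40,[0,0,0],[0,0,0]],
  [40,[0,0,0],[0,0,0]],
])

```text
clock: 27.4
eef_pos: [639.3, 127.8, 57.7]
tcp_rot: [3.141, 0.001, 3.141]
contact_force: [0.6, -0.9, -1.4]
opening: 0.593
```

Emit:
servo_tool([
  [40,[0.5,0,2],[0,0,0]],
  [40,[0,0,2],[0,0,0]],
  [40,[0,0,0.5],[0,0,0]],
  [40,[0,0,0],[0,0,0]],
])

```text
clock: 27.9
eef_pos: [638.4, 127.7, 52.9]
tcp_rot: [3.141, 0.0, 3.141]
contact_force: [-1.3, -0.4, 4.8]
opening: 0.591
```

Light contact at exactly the seated height. Release and go to blue.

Emit:
servo_tool([
  [85,[0,0,0],[0,0,0]],
  [85,[0,0,0],[0,0,0]],
  [85,[0,0,0],[0,0,0]],
  [85,[0,0,-50],[0,0,0]],
  [85,[0,0,-60],[0,0,0]],
  [85,[32,-51,0],[0,0,0]],
  [85,[32,-51,0],[0,0,0]],
  [85,[32,-51,0],[0,0,0]],
])

```text
clock: 28.9
eef_pos: [541.1, -26.5, 162.5]
tcp_rot: [-3.141, 0.001, -3.141]
contact_force: [-0.2, -0.1, -0.2]
opening: 0.997
```

Emit:
servo_tool([
  [85,[32,-51,0],[0,0,0]],
  [85,[32,-51,0],[0,0,0]],
  [85,[32,-51,0],[0,0,0]],
  [85,[32,-51,0],[0,0,0]],
  [85,[0,0,0],[0,0,0]],
  [85,[0,0,0],[0,0,0]],
])

```text
clock: 29.65
eef_pos: [414.1, -229.3, 162.3]
tcp_rot: [3.141, 0.0, 3.14]
contact_force: [-0.1, 0.5, -0.2]
opening: 0.994
```

```bash
python3 look.py w10 pot_blue; python3 - <<'E'
from h import *
grab_frame("side");grab_frame("top")
for c in("top","side"):
  for m in trace(c,"pot_yellow"):
    if m["conf"]>.4:print(c,round(m["conf"],2),locate(c,m["mask"],26,40,76,(638,128)))
E
```

```text
[ 414.1 -229.3  162.3] [3.141 0.    3.14 ] [-0.1  0.5 -0.2] 84.9
pot_blue 0.6 [ 417.9 -223.9] 0.9876233030698964 edge False
top 0.71 (array([639.5, 127.9]), 0.9389901656524327)
side 0.71 (array([636.3, 126.4]), 0.8546592303469362)
side 0.41 (array([ 543.3, -208.8]), 0.5083029675442344)
```

Yellow sits over red: top (639.5,127.9) against (639,128), and side (636.3,126.4) against (636.9,126.6). Grasping blue.

Emit:
servo_tool([
  [85,[-3.5,5,30],[0,0,0]],
  [85,[0,0,45],[0,0,0]],
  [85,[0,0,40],[0,0,0]],
  [85,[0,0,22],[0,0,0]],
  [85,[0,0,15],[0,0,0]],
  [85,[0,0,0],[0,0,0]],
  [40,[0,0,0],[0,0,0]],
  [40,[0,0,0],[0,0,0]],
])

```text
clock: 30.95
eef_pos: [418.2, -224.6, 11.2]
tcp_rot: [-3.141, 0.002, 3.141]
contact_force: [-1.3, -1.7, 26.2]
opening: 0.599
```

Emit:
servo_tool([
  [40,[0,0,0],[0,0,0]],
  [40,[0,0,0],[0,0,0]],
  [40,[0,0,0],[0,0,0]],
])

```text
clock: 31.32
eef_pos: [418.2, -224.6, 11.4]
tcp_rot: [-3.141, 0.002, 3.141]
contact_force: [-1.3, 1.3, 6.7]
opening: 0.597
```

Emit:
servo_tool([
  [40,[0,0,-50],[0,0,0]],
  [40,[0,0,-60],[0,0,0]],
  [40,[-31,50,-45],[0,0,0]],
  [40,[-31,50,0],[0,0,0]],
  [40,[-31,50,0],[0,0,0]],
  [40,[-31,50,0],[0,0,0]],
  [40,[-31,50,0],[0,0,0]],
  [40,[-31,50,0],[0,0,0]],
])

```text
clock: 32.33
eef_pos: [599.7, 69.7, 159.1]
tcp_rot: [3.142, 0.001, 3.141]
contact_force: [1.7, -0.3, -0.5]
opening: 0.593
```

Emit:
servo_tool([
  [40,[-31,50,0],[0,0,0]],
  [40,[0,0,0],[0,0,0]],
  [40,[0,0,0],[0,0,0]],
])

```text
clock: 32.7
eef_pos: [629.3, 117.8, 158.3]
tcp_rot: [-3.141, -0.001, -3.141]
contact_force: [-0.0, 0.4, -1.9]
opening: 0.594
```

```bash
python3 look.py w11 pot_blue@152 pot_yellow@40
```

```text
[629.3 117.8 158.3] [-3.141e+00 -1.000e-03 -3.141e+00] [-0.   0.4 -1.9] 50.7
pot_blue 0.67 [626.3 117.7] 0.9019291287378782 edge False
pot_yellow 0.69 [627.  129.8] 0.5581498196130512 edge False
```

Emit:
servo_tool([
  [40,[-9,9.9,5],[0,0,0]],
  [40,[0,0,30],[0,0,0]],
  [40,[0,0,25],[0,0,0]],
  [40,[0,0,7],[0,0,0]],
  [40,[0,0,3],[0,0,0]],
  [40,[0,0,0],[0,0,0]],
  [40,[0,0,0],[0,0,0]],
])

```text
clock: 33.72
eef_pos: [639.5, 127.9, 89.2]
tcp_rot: [3.141, 0.001, 3.141]
contact_force: [0.4, -0.9, -1.4]
opening: 0.598
```

Emit:
servo_tool([
  [40,[0.6,0,2],[0,0,0]],
  [40,[0,0,2],[0,0,0]],
  [40,[0,0,1.5],[0,0,0]],
  [40,[0,0,0],[0,0,0]],
  [40,[0,0,0],[0,0,0]],
])

```text
clock: 34.35
eef_pos: [638.6, 127.7, 83.5]
tcp_rot: [3.142, 0.001, 3.141]
contact_force: [-1.4, 0.7, 5.6]
opening: 0.591
```

Seated at the expected 83.5 mm. Release, retreat and check.

Emit:
servo_tool([
  [85,[0,0,0],[0,0,0]],
  [85,[0,0,0],[0,0,0]],
  [85,[0,0,0],[0,0,0]],
  [85,[0,0,-50],[0,0,0]],
  [85,[0,0,-60],[0,0,0]],
  [85,[30,-55,0],[0,0,0]],
  [85,[30,-55,0],[0,0,0]],
  [85,[30,-55,0],[0,0,0]],
])

```text
clock: 35.35
eef_pos: [547.4, -38.1, 192.9]
tcp_rot: [-3.141, 0.001, -3.141]
contact_force: [0.6, -1.0, 0.1]
opening: 0.997
```

Emit:
servo_tool([
  [85,[30,-55,0],[0,0,0]],
  [85,[30,-55,0],[0,0,0]],
  [85,[30,-55,0],[0,0,0]],
  [85,[0,0,0],[0,0,0]],
  [85,[0,0,0],[0,0,0]],
])

```text
clock: 35.98
eef_pos: [458.7, -201.4, 192.8]
tcp_rot: [3.141, 0.0, 3.14]
contact_force: [0.2, 0.9, 0.1]
opening: 0.995
```

```bash
python3 - <<'E'
from h import *
s=sense();print(s["clock"],s["eef_pos"].round())
I={c:grab_frame(c) for c in("side","top")}
for c in I:
  for t,z,g in(("pot_blue",72,(638,128)),("pot_white",40,(421,235)),("ink_bottle",0,(543,-243)),("grip",0,(545,260))):
    for m in trace(c,t):
      if m["conf"]>.4:print(c,t,round(m["conf"],2),locate(c,m["mask"],*(dict(ink_bottle=(16,0,62),grip=(14,0,45)).get(t,(26,z,z+36))),g))
a=I["side"][195:345,220:400];b=I["top"][150:300,130:310]
cv2.imwrite("pics/fin.png",np.hstack([cv2.resize(x,(400,333),interpolation=2) for x in(a,b)]))
E
```

```text
35.975 [ 459. -201.  193.]
side pot_blue 0.65 (array([636.9, 125.9]), 0.8869972565875391)
side pot_white 0.93 (array([419.9, 232.8]), 0.9198814970218842)
side pot_white 0.87 (array([ 663.5, -208.4]), 1.3887643713177018)
side ink_bottle 0.74 (array([544.4, 263.7]), 0.7200657514814733)
side ink_bottle 0.6 (array([ 543.6, -240. ]), 0.8004221909039341)
side grip 0.69 (array([543.7, 259.6]), 0.921261587009675)
top pot_blue 0.77 (array([640.4, 128. ]), 0.9346786106896794)
top pot_white 0.78 (array([421.9, 234.4]), 0.9084333930738754)
top pot_white 0.56 (array([ 660.6, -238. ]), 1.5288362411598946)
top ink_bottle 0.62 (array([ 545. , -243.6]), 0.6422854990905992)
top grip 0.74 (array([545.7, 259.2]), 1.0143591430409153)
```

View pics/fin.png

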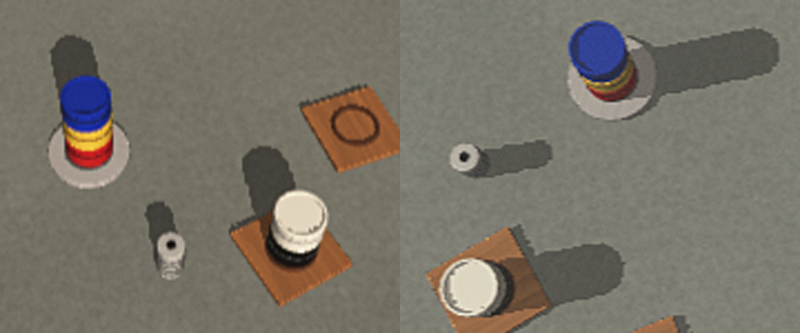

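The final crop shows both stacks straight and seated: blue/yellow/red on steel at left, and white/black on the left wooden stand. The grip and bottle have not moved. Handing in.

```bash
python3 -c "from rig import *;print(sign_off())"
```

```text
the job is handed in; nothing more can be done
None
```

The job is handed in at about 36 s on the robot's clock, with no verdict reported. White is stacked on black on the left-most wooden stand. Blue is on yellow on red on the steel stand.

**Seating:** Each pot came down to its expected seated height with at most about 6 N of contact where I read it before opening the fingers; black and white I lowered and released in one move without that reading. The final side and top pictures show both stacks straight. The blue and white pots measured within about 2 mm of the stand centres in both cameras.

**Bystanders:** The grip and bottle measured where they started. I did not re-measure the tattoo machine at the end, but the arm never came near it.

**Checks that disagreed:**
- The top and side cameras differ by 2–4 mm in x throughout, which I put down to calibration bias.
- The outline of the wooden stand put its centre about 3 mm off in y from its ring. I used the ring, and black showed no contact with its foot just below the ring's rim.

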